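Wedge up the slide-staining platform and hold it

ROBOT

A 7-joint arm with a two-finger parallel gripper is mounted at the origin on the work surface. World frame = base frame: x ahead of the robot, y to its left, z up, the work surface at z = 0. Lengths are in mm, angles in rad, forces in N, time in s.
With the tool pointing down it reaches from about 400 to 875 mm from the base axis. Payload 4.4 kg.
Tool frame: the origin (TCP) lies midway between the tips of the shut fingers; the grasp point (between the pads) lies 19 mm behind it (ctrl.grip_point_offset is the distance from the TCP to the grasp point, in mm); z points along the fingers, y is the line along which they close (so a half turn about z gives the same grasp; the last joint's range is limited). The gripper opens to 85 mm and grips with 20 to 120 N. Pads are 22 mm wide; open, the fingers measure 114 mm over their backs; the gripper's body (76 mm by 85 mm) begins 54 mm behind the grasp point. The pads swing forward as they close: fully open they stand 13 mm farther back than shut.
Start: joints at [-1.294, 0.628, 0.038, 1.517, -0.027, 0.996, -0.02], TCP at [218.458, 612.204, 231.313] pointing down, gripper open.
Joint ranges: [-3.06, 3.06], [-0.37, 2.12], [-1.25, 1.32], [0.18, 2.47], [-1.1, 4.24], [0.23, 1.98], [-2.94, 2.94]. Speed limits (rad/s): [2.57, 2.57, 3.14, 3.14, 3.14, 3.14, 3.14].

INTERFACE

Orientations are given as [roll, pitch, yaw] about the fixed x, y, z axes, in that order (R = Rz(yaw) Ry(pitch) Rx(roll)).
In Python, from cell import ctrl, cam, read_state gives the robot as it stands (ctrl), with the cameras (cam) and the readings as plain functions.
- The arm moves only by the shell command python3 nudge.py 'ROWS'. ROWS is a JSON list of rows, 1 to 12 of them, each of 7 numbers: dx, dy, dz in mm, then a rotation vector rx, ry, rz in rad, then the finger opening in mm; each row shifts and turns the commanded pose from where the row before left it, along the tool's axes as they then stand; what a row does not reach is not made up. A row lasts 1/10 s, in which the tool goes at most 50 mm and 0.15 rad, less where a joint would pass 70% of its speed; a pose out of reach is approached as far as the arm can. The fingers move at their own pace and stop on an object; the grip force is fixed at half the most. Time passes only in rows, so rows that do not move let the fingers close. It prints the time, the measured TCP pose, the force, the opening and the grip force at its end.
- read_state(): the state, without advancing time (a new reading comes with each control period).
- cam.get_image(name): name is "scene" or "top" or "wrist"; returns the picture (384x512x3 uint8, blue, green, red); there is no depth.
- cam.calibration(name): a dict with "fx", "fy", "cx", "cy" (pixels), "rvec" (rotation vector, rad) and "tvec" (3), from world to camera coordinates, as OpenCV has them; the wrist camera has in their place "hand_eye" (4x4, takes a point from camera to tool coordinates, whose origin is the TCP and whose axes are the flange's). Camera axes: x right, y down, z forward; pixel columns grow to the right and rows downward; lengths in mm; the calibration is good to about 2 mm. A picture is of the moment at which its call begins: read the wrist's pose just before it. calibration takes no time and is no camera call.
- ctrl.finish_job(): hands the job in; it is judged then, once.
The state is a dict: "clock": time; "qpos": joint angles; "qd": joint speeds; "tau": joint torques, N m; "eef_pos": TCP position; "tool_rot": TCP orientation; "force": force on the tool from outside, world axes, zero at the start; "torque": the same for the moment, N m; "width": finger opening in mm; "gripper_force": force on a finger pad.
Only numpy, scipy, OpenCV 4.12 (cv2) and the standard library are available. Lean on these libraries where they do the work, as an engineer would, in place of code of your own. Each camera call takes 0.05 s, during which the arm holds its last target. There are 200 camera calls.

TASK

The front left levelling foot of the slide-staining platform needs adjusting: first slacken its red wing nut about a quarter turn anticlockwise (seen from above), with the platform still down. Then stand the yellow wedge (gripped by its white post) on the grey base and push it, toe first and straight in, under the middle of the platform's front edge until the platform just lifts off, about 5 mm at that edge, where the edge stands over the wedge's green band; never jack it up beyond about a centimetre. Finish while still holding the wedge there, without touching the platform, and leave the bottle, tube rack and slide box where they are.

Things in the scene. Friction and masses are not known exactly. Their poses are not given: they have to be found in the camera images.
- stand: Fixed grey base plate, 330 (x) x 180 (y) x 8 mm; place and yaw vary. Origin: centre of its underside on the bench; x runs from the open front (robot side) to the rear. From x = -165 to -25 mm it is a bare flat apron, top 8 mm above the bench, for the wedge; the platform covers x = -25 to +155 mm. Hinge line parallel to y at x = +150, z = 26 mm.
- platform: The platform: aluminium plate 180 x 160 x 8 mm, about 0.6 kg, three slides fixed on it, hinged at the rear. Origin on the hinge line, mid thickness; axes as the stand's when down. Down, it is level, its underside 14 mm above the base (22 above the bench), its top 30 above the bench. Two feet under its front corners (y = +-68 mm, 18 mm across) leave 118 mm of front edge clear for the wedge.
- platform_edge (a point): Middle of the platform's front lower edge, at (-25, 0, 22) mm in the stand's frame when the platform is down. Its height above 22 mm is the lift; the edge is 175 mm from the rear hinge. The platform falls back under its own weight when unsupported.
- lock_nut (a joint): Angle of the red wing nut, rad: starts between 0 and 0.3 (tight), grows anticlockwise seen from above, end stop at 2.2. It turns in place with a little friction (about 0.04 N m) and stays where it is left; it does not rise.
- nut_grip (a point): Grip point on the wing nut's axis, 60 mm above the bench, at (-5, 68) mm in the stand's frame: front left corner of the platform (left = +y). The nut is an upright red bar 44 long, 10 thick, 22 mm high (40 to 62 above the bench) on a brass hub of 8 mm radius. This point's x axis runs along the bar (the stand's x at joint value 0); grip across its y.
- wedge: Loose yellow wedge, 120 (x) x 40 (y) mm, 0.15 kg, flat on the bench left or right of the stand. Origin: centre of underside. Toe at x = +60, 5 mm high; top rises 1 in 5 to 29 mm at x = -60. Green band x = +3 to -23. Grip: white upright post at x = -50 mm, 20 (x) x 24 (y) mm, from 29 to 75 mm above the underside; grip across y. Toe starts roughly away from the robot (within 0.5 rad of world x).
- wedge_toe (a point): Middle of the wedge's toe at its underside. The wedge meets the platform's edge when the toe is 45 mm past (behind) it; each further 5 mm of push lifts the edge 1 mm, so 70 mm in gives 5 mm. The green band spans 57 to 83 mm behind the toe (2.4 to 7.6 mm of lift).
- reagent_bottle: Amber bottle, 60 mm across, 115 mm high, loose; leave alone. Origin: centre of its underside. The wedge is on one side of the stand, the bottle on the other.
- tube_rack: Orange tube rack with capped tubes, 90 x 130 mm, 67 mm high, loose; leave alone. Origin: centre of its underside.
- slide_box: Blue slide box 100 x 85 x 34 mm, loose; leave alone. Origin: centre of its underside.

How it is judged (in metres and radians):
On the way:
1. the wing nut is slackened (turned past 1.1 rad) while the platform is still down (value of joint lock_nut above 1.1 rad and z of platform_edge in the frame of stand below 0.0233 m), for 0.2 s.
At the end, for the whole second after the job is handed in: Front edge 2 to 8 mm up, still, carried by the wedge alone, robot not touching the platform; wedge flat on the base, toe within 30 mm of the centre line, within 0.26 rad of straight, still held (over 1 N); nut past 1.1 rad (z of platform_edge in the frame of stand between 0.024 and 0.03 m and value of joint lock_nut above 1.1 rad and contact force between wedge and platform above 0.5 N and contact force between the fingers and wedge above 1 N and contact force between each of the arm, the fingers and platform below 0.2 N and z of wedge in the frame of stand below 0.0115 m and angle between wedge's own z axis and vertical below 0.06 rad and y of wedge_toe in the frame of stand between -0.03 and 0.03 m and angle between the x axis of wedge and the x axis of stand, either way round below 0.26 rad and x of wedge_toe in the frame of stand above 0.02 m and angular speed of platform below 0.03 rad/s); the arm keeps its last pose, push and grip.
It fails at once if the platform is jacked up by more than 14 mm at its front edge (z of platform_edge in the frame of stand above 0.036 m).
It fails at once if the reagent bottle is moved by more than 30 mm (distance of reagent_bottle from where it was at the start of the episode above 0.03 m).
It fails at once if the tube rack is moved by more than 30 mm (distance of tube_rack from where it was at the start of the episode above 0.03 m).
It fails at once if the slide box is moved by more than 30 mm (distance of slide_box from where it was at the start of the episode above 0.03 m).
It also fails if it takes over 54 s, if anything falls off the work surface, if the arm or the gripper's body presses on something with over 40 N, if the wrist force passes 120 N, or if a joint passes its speed limit or range.

## Working session

There is one attempt and no reset: what is moved stays moved. The work goes in short steps, Python scripts to look and compute and a shell command to move; the robot and the scene stay as the last step left them, time stands still between calls to the robot, and variables do not carry over. Pictures are saved under pics/ and viewed, at most 10 in all, crops included, and the job is handed in when it is done.

```bash
ls; mkdir -p pics
python3 - <<'E'
from cell import ctrl, cam, read_state
import cv2
for n in("scene","top"):
    im=cam.get_image(n); cv2.imwrite(f"pics/{n}0.png",im); print(n,cam.calibration(n))
print(cam.calibration("wrist")); print(read_state())
E
```

```text
cell.py
nudge.py
pics
scene {'fx': 474.2709976447567, 'fy': 474.2709976447567, 'cx': 247.69522466847945, 'cy': 185.3348923550754, 'rvec': array([ 2.1070281 ,  0.63893313, -0.36181899]), 'tvec': array([-520.20497169, -128.48971504, 1485.27310431])}
top {'fx': 381.6922064015297, 'fy': 381.6922064015297, 'cx': 255.03316247378342, 'cy': 187.06836355210905, 'rvec': array([ 2.24961701, -1.95319934,  0.20269494]), 'tvec': array([-82.62270159, 623.60919291, 847.9571058 ])}
{'fx': 284.7476996733443, 'fy': 284.7476996733443, 'cx': 252.7909073264429, 'cy': 192.25056170609466, 'hand_eye': array([[ 6.27957225e-04, -9.65700783e-01, -2.59656701e-01,
         6.68148624e+01],
       [ 9.99999795e-01,  6.39221741e-04,  4.10548230e-05,
        -1.04574162e+00],
       [ 1.26331534e-04, -2.59656674e-01,  9.65700987e-01,
        -1.41768089e+02],
       [ 0.00000000e+00,  0.00000000e+00,  0.00000000e+00,
         1.00000000e+00]])}
{'clock': 0.1, 'qpos': array([-1.29382049,  0.62926707,  0.03845793,  1.51827025, -0.02701687,
        0.99632484, -0.02001885]), 'qd': array([ 9.49679330e-04, -1.63840049e-03,  1.26778052e-05, -1.94287587e-04,
        4.23715116e-04,  7.44757457e-04,  1.89898445e-04]), 'tau': array([ 3.03106841e-03, -5.64540124e+01,  1.23040672e+00, -1.93975085e+01,
        1.13212122e-02,  5.39795874e-03, -1.11052739e-05]), 'eef_pos': array([218.24876475, 611.65725122, 230.47186821]), 'tool_rot': array([-3.13984139e+00,  1.23699613e-05,  2.79877809e+00]), 'force': array([-0.16666897, -0.62127973,  0.51619589]), 'torque': array([ 0.00789758,  0.04537913, -0.0530284 ]), 'gripper_force': 0.0, 'width': 85.62463095047893}
```

View pics/top0.png

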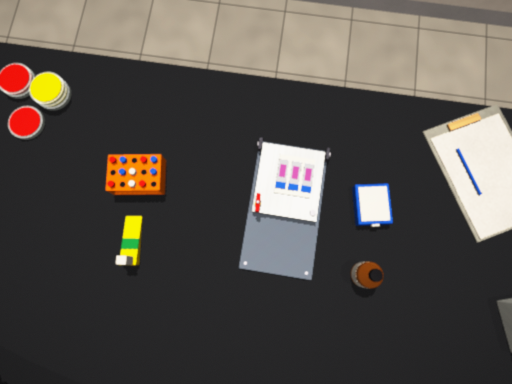

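View pics/scene0.png

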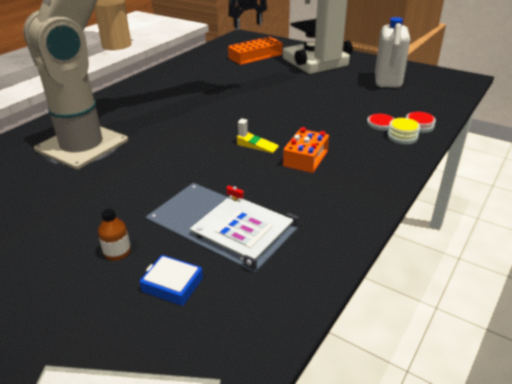

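The top view shows the wedge at about (131,240) with its post at (122,260), and the rack just beyond its toe. The nut is at (257,203), the apron corners are at about (240,268), (313,278), (249,215) and (320,222), and the bottle and slide box are to the right.

```bash
cat > h.py <<'E'
import numpy as np,cv2
from cell import ctrl, cam, read_state
from scipy.spatial.transform import Rotation as Ro
def ray(n,px,st=None):
    c=cam.calibration(n); 
    d=np.c_[(np.atleast_2d(px)-[c['cx'],c['cy']])/[c['fx'],c['fy']],np.ones(len(np.atleast_2d(px)))]
    if n=="wrist":
        T=np.eye(4); T[:3,:3]=Ro.from_euler('xyz',st['tool_rot']).as_matrix(); T[:3,3]=st['eef_pos']
        T=T@c['hand_eye']; return T[:3,3],d@T[:3,:3].T
    R=cv2.Rodrigues(c['rvec'])[0]; return -R.T@c['tvec'],d@R
def plane(n,px,z,st=None):
    o,d=ray(n,px,st); return (o+d*((z-o[2])/d[:,2])[:,None])[:,:2]
def mask(im,lo,hi): return cv2.inRange(cv2.cvtColor(im,cv2.COLOR_BGR2HSV),lo,hi)
def rect(m,win=None):
    if win:
        k=np.zeros_like(m);x0,y0,x1,y1=win;k[y0:y1,x0:x1]=1;m=m*k
    cs=cv2.findContours(m,cv2.RETR_EXTERNAL,cv2.CHAIN_APPROX_NONE)[0]
    c=max(cs,key=cv2.contourArea); return c[:,0].astype(float),cv2.minAreaRect(c),cv2.contourArea(c)
E
python3 - <<'E'
from h import *
im=cv2.imread("pics/top0.png"); h=cv2.cvtColor(im,cv2.COLOR_BGR2HSV)
print(h[245,275],h[225,300],h[180,265],h[232,135],h[260,122],h[203,257])
np.set_printoptions(precision=1,suppress=True)
c,r,a=rect(mask(im,(20,150,80),(80,255,255)),(90,205,170,275)); b=cv2.boxPoints(r); print("wedge",a,b,plane("top",b,15))
c,r,a=rect(mask(im,(100,30,40),(125,200,130)),(225,200,345,295)); b=cv2.boxPoints(r); print("apron",a,b); print(plane("top",b,8))
c,r,a=rect(mask(im,(0,0,140),(180,90,255)),(230,130,340,230)); b=cv2.boxPoints(r); print("plat",a,plane("top",b,30))
m=mask(im,(0,150,80),(8,255,255))|mask(im,(172,150,80),(180,255,255))
c,r,a=rect(m,(235,180,275,225)); b=cv2.boxPoints(r);print("nut",a,plane("top",b,60),plane("top",b,60).mean(0))
c,r,a=rect(mask(im,(0,0,150),(180,60,255)),(105,245,140,275)); print("post",a,plane("top",[r[0]],75), b)
print("rack",plane("top",[[107,195],[163,195]],0))
E
```

```text
[106  34 158] [109  34 158] [ 20   3 250] [ 29 255 250] [ 20  12 249] [  0 113 205]
wedge 769.5 [[118.8 264. ]
 [122.8 213.6]
 [142.5 215.1]
 [138.5 265.6]] [[404.5 307. ]
 [526.5 323.3]
 [529.5 274.1]
 [407.6 259.1]]
apron 146.0 [[252.  220.3]
 [253.  212.9]
 [315.3 221.8]
 [314.3 229.2]]
[[ 555.8    3.1]
 [ 574.7    3.1]
 [ 574.3 -154. ]
 [ 555.6 -153.4]]
plat 5619.5 [[ 530.2   15.3]
 [ 757.    13.7]
 [ 753.6 -164.9]
 [ 528.2 -154.9]]
nut 17.0 [[591.9  -1.9]
 [592.9  -8.9]
 [573.9 -11.6]
 [572.9  -4.6]] [582.9  -6.7]
post 83.0 [[417.5 284.5]] [[256. 203.]
 [259. 203.]
 [259. 211.]
 [256. 211.]]
rack [[568.9 378.8]
 [589.  237.3]]
```

Run:
```python
from h import *
im=cv2.imread("pics/top0.png")
np.set_printoptions(precision=1,suppress=True)
for nm,lo,hi,z,w in [("apron",(95,22,90),(125,120,200),8,(225,200,345,295)),("plat",(0,0,180),(180,22,255),30,(230,130,340,230))]:
    c,r,a=rect(mask(im,lo,hi),w); b=cv2.boxPoints(r); print(nm,a,b.ravel(),"\n",plane("top",b,z))
h=cv2.cvtColor(im,cv2.COLOR_BGR2HSV)
m=mask(im,(0,90,80),(8,255,255))|mask(im,(172,90,80),(180,255,255))
c,r,a=rect(m,(235,180,275,225)); b=cv2.boxPoints(r);print("nut",a,plane("top",b,62))
x,y,w,hh=225,125,120,165
cv2.imwrite("pics/crop.png",cv2.resize(im[y:y+hh,x:x+w],None,fx=3.5,fy=3.5))
```

```text
apron 4123.0 [237.8 270.3 248.  190.6 321.5 200.1 311.3 279.7] 
 [[ 430.3   19.8]
 [ 629.1   23.7]
 [ 631.1 -163.4]
 [ 433.2 -159.5]]
plat 4320.0 [250.9 211.1 262.1 141.3 327.1 151.7 316.  221.5] 
 [[ 575.3    8.2]
 [ 756.6    5.6]
 [ 752.4 -161.2]
 [ 572.2 -152.3]]
nut 49.0 [[615.2   3.8]
 [616.6  -5.6]
 [571.2 -11.9]
 [569.9  -2.6]]
```

View pics/crop.png

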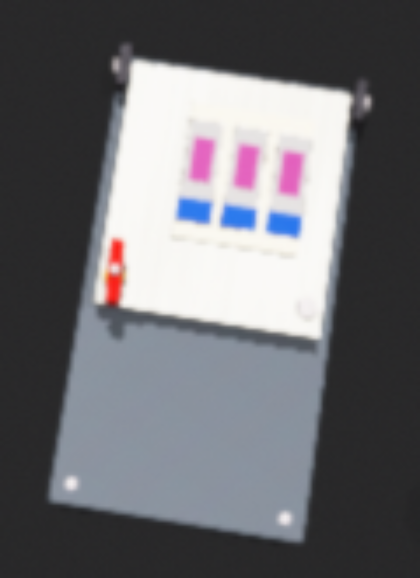

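```bash
cat >> h.py <<'E'
np.set_printoptions(precision=3,suppress=True)
def stand(P,Q):  # fit stand pose: P local (n,2) -> Q world (n,2)
    p=P-P.mean(0);q=Q-Q.mean(0); th=np.arctan2((p[:,0]*q[:,1]-p[:,1]*q[:,0]).sum(),(p*q).sum())
    R=np.array([[np.cos(th),-np.sin(th)],[np.sin(th),np.cos(th)]]); t=Q.mean(0)-R@P.mean(0)
    return th,t,np.linalg.norm(Q-(P@R.T+t),axis=1)
E
python3 - <<'E'
from h import *
px=np.array([[50,500],[303,542],[95,303],[318,340],[135,57],[354,93]])/3.5+[225,125]
Q=np.vstack([plane("top",px[:2],8),plane("top",px[2:],30)])
P=np.array([[-165,90],[-165,-90],[-25,80],[-25,-80],[155,80],[155,-80]],float)
print(Q); th,t,e=stand(P,Q); print(th,t,e)
R=np.array([[np.cos(th),-np.sin(th)],[np.sin(th),np.cos(th)]])
print("nut",R@[-5,68]+t,"edge",R@[-25,0]+t)
E
```

```text
[[ 436.438   17.127]
 [ 432.889 -160.245]
 [ 574.473    5.132]
 [ 570.56  -152.266]
 [ 757.238    1.913]
 [ 752.446 -158.713]]
-0.022442773705612568 [599.004 -74.771] [1.822 1.177 1.478 2.538 1.488 0.557]
nut [595.532  -6.675] edge [574.011 -74.21 ]
```

```bash
python3 nudge.py '[[-36,-29,0,0,0,0,85],[-36,-29,0,0,0,0,85],[-36,-29,0,0,0,0,85],[-36,-29,0,0,0,0,85],[-36,-29,0,0,0,0,85],[-36,-29,0,0,0,0,85],[-36,-29,0,0,0,0,85],[-36,-29,0,0,0,0,85],[-36,-29,0,0,0,0,85],[-36,-29,0,0,0,0,85],[-36,-29,0,0,0,0,85],[0,0,0,0,0,0,85]]'
python3 nudge.py '[[0,0,0,0,0,0.14,85],[0,0,0,0,0,0.14,85],[0,0,0,0,0,0.14,85],[0,0,0,0,0,0.14,85],[0,0,0,0,0,0.14,85],[0,0,0,0,0,0.14,85],[0,0,0,0,0,0.14,85],[0,0,0,0,0,0.14,85],[0,0,0,0,0,0.14,85],[0,0,0,0,0,0.14,85],[0,0,0,0,0,0.14,85],[0,0,0,0,0,0.14,85]]'
```

```text
clock: 1.3
eef_pos: [487.7, 170.8, 231.2]
tool_rot: [-3.138, 0.003, 2.787]
force: [0.1, 0.6, 0.4]
width: 85.6
gripper_force: 0.0
clock: 2.5
eef_pos: [483.6, 179.2, 231.0]
tool_rot: [-3.141, 0.0, 1.114]
force: [0.7, -0.1, 0.3]
width: 85.2
gripper_force: 0.0
```

```bash
python3 nudge.py '[[0,0,0,0,0,0.14,85],[0,0,0,0,0,0.14,85],[0,0,0,0,0,0.14,85],[0,0,0,0,0,0.14,85],[0,0,0,0,0,0.14,85],[0,0,0,0,0,0.14,85],[0,0,0,0,0,0.14,85],[17,39,0,0,0,0,85],[17,39,0,0,0,0,85],[17,39,0,0,0,0,85],[17,39,0,0,0,0,85],[17,39,0,0,0,0,85]]'
python3 nudge.py '[[0,0,0,0,0,0,85],[0,0,0,0,0,0,85]]'
python3 - <<'E'
from h import *
st=read_state(); im=cam.get_image("wrist"); cv2.imwrite("pics/w1.png",im); print(st['eef_pos'],st['tool_rot'],st['qpos'])
m=mask(im,(0,110,80),(8,255,255))|mask(im,(172,110,80),(180,255,255))
c,r,a=rect(m); print(a,r); b=cv2.boxPoints(r); print(plane("wrist",b,62,st))
E
```

```text
clock: 3.7
eef_pos: [595.8, -3.2, 230.8]
tool_rot: [-3.141, 0.001, 0.14]
force: [1.0, 1.0, 0.3]
width: 85.2
gripper_force: 0.0
clock: 3.9
eef_pos: [595.1, -3.5, 230.8]
tool_rot: [-3.141, 0.001, 0.137]
force: [-0.5, 1.2, 0.6]
width: 85.4
gripper_force: 0.0
[595.116  -3.462 230.758] [-3.141  0.001  0.137] [-0.493  0.66   0.761  1.69  -0.523  1.008 -0.983]
137.5 ((255.39109802246094, 165.58909606933594), (8.656824111938477, 21.79131317138672), 5.710593223571777)
[[593.677  -0.904]
 [617.908  -0.009]
 [618.263  -9.448]
 [594.02  -10.537]]
```

View pics/w1.png

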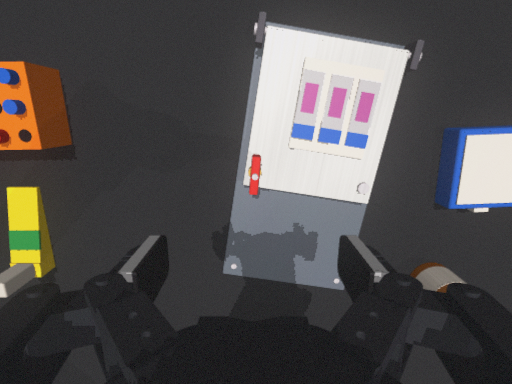

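The wrist view shows the nut from about (257,155) to (253,195), centred near (255,176), lying between the open fingers and almost along the image's vertical. The platform and the wedge agree with the top view.

Run:
```python
from h import *
st=read_state(); im=cv2.imread("pics/w1.png")
m=mask(im,(0,100,60),(12,255,255))|mask(im,(170,100,60),(180,255,255)); m[:, :235]=0; m[:,275:]=0; m[:140]=0; m[210:]=0
p=np.argwhere(m>0)[:,::-1].astype(np.float32); r=cv2.minAreaRect(p); print(r,len(p)); b=plane("wrist",cv2.boxPoints(r),62,st); print(b,b.mean(0))
px=np.array([[265,27],[408,50],[245,186],[368,203],[224,274],[351,290]])
Q=np.vstack([plane("wrist",px[:4],30,st),plane("wrist",px[4:],8,st)])
P=np.array([[155,80],[155,-80],[-25,80],[-25,-80],[-165,90],[-165,-90]],float)
th,t,e=stand(P,Q); print(th,t,e)
R=np.array([[np.cos(th),-np.sin(th)],[np.sin(th),np.cos(th)]])
print("nut",R@[-5,68]+t,"edge",R@[-25,0]+t)
```

```text
((254.59017944335938, 174.50819396972656), (9.053573608398438, 39.65465545654297), 5.194429397583008) 313
[[572.586  -0.005]
 [617.404   2.144]
 [617.887  -7.718]
 [573.055 -10.242]] [595.233  -3.955]
0.006838461128910239 [597.512 -73.949] [1.225 2.972 1.635 2.701 3.269 4.484]
nut [592.047  -5.985] edge [572.513 -74.12 ]
```

```bash
python3 nudge.py '[[0,0,38,0,0,0,85],[0,0,38,0,0,0,85],[0,0,38,0,0,0,85],[0,0,38,0,0,0,60],[0,0,38,0,0,0,40],[0,0,0,0,0,0,30],[0,0,0,0,0,0,5],[0,0,0,0,0,0,0],[0,0,0,0,0,0,0],[0,0,0,0,0,0,0]]'
```

```text
clock: 4.95
eef_pos: [597.2, -4.9, 43.5]
tool_rot: [3.138, -0.004, 0.138]
force: [2.0, -5.1, -3.0]
width: 8.4
gripper_force: 60.9
```

```bash
python3 nudge.py '[[0,0,0,0,0,-0.14,0],[0,0,0,0,0,-0.14,0],[0,0,0,0,0,-0.14,0],[0,0,0,0,0,-0.14,0],[0,0,0,0,0,-0.14,0],[0,0,0,0,0,-0.14,0],[0,0,0,0,0,-0.14,0],[0,0,0,0,0,-0.14,0],[0,0,0,0,0,-0.14,0],[0,0,0,0,0,-0.14,0],[0,0,0,0,0,0,0],[0,0,0,0,0,0,0]]'
python3 nudge.py '[[0,0,0,0,0,0,0],[0,0,0,0,0,0,0],[0,0,0,0,0,0,40],[0,0,0,0,0,0,60],[0,0,0,0,0,0,60],[0,0,0,0,0,0,60],[0,0,0,0,0,0,60],[0,0,-40,0,0,0,60],[0,0,-40,0,0,0,85],[0,0,-40,0,0,0,85],[0,0,-40,0,0,0,85],[0,0,0,0,0,0,85]]'
python3 - <<'E'
from h import *
im=cam.get_image("wrist"); cv2.imwrite("pics/w2.png",im)
E
```

```text
clock: 6.15
eef_pos: [595.9, -3.8, 43.1]
tool_rot: [3.14, 0.001, 1.535]
force: [-2.4, -3.1, 7.4]
width: 8.4
gripper_force: 62.4
clock: 7.35
eef_pos: [599.1, -3.1, 207.0]
tool_rot: [3.131, -0.001, 1.538]
force: [1.5, 0.3, -0.5]
width: 85.1
gripper_force: 0.0
```

View pics/w2.png

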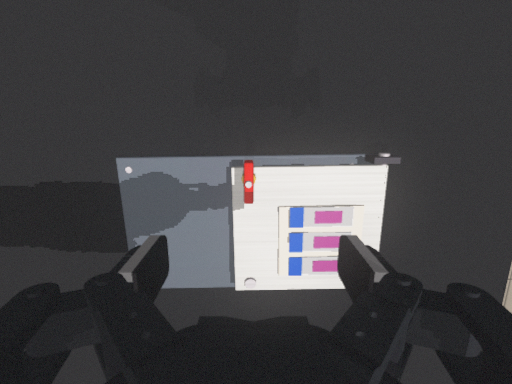

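The nut bar now stands at right angles to the stand's x axis, so it has turned to about 1.55 rad, and the platform looks down. Next is the wedge.

```bash
python3 nudge.py '[[35,-23,0,0,0,0,85],[35,-23,0,0,0,0,85],[35,-23,0,0,0,0,85],[35,-23,0,0,0,0,85],[35,-23,0,0,0,0,85],[35,-23,0,0,0,0,85],[35,-23,0,0,0,0,85],[35,-23,0,0,0,0,85],[0,0,0,0,0,0.14,85],[0,0,0,0,0,0.14,85],[0,0,0,0,0,0.14,85],[0,0,0,0,0,0.14,85]]'
python3 nudge.py '[[0,0,0,0,0,0.14,85],[0,0,0,0,0,0.14,85],[0,0,0,0,0,0.14,85],[0,0,0,0,0,0.14,85],[0,0,0,0,0,0.14,85],[0,0,0,0,0,0.14,85],[0,0,0,0,0,0,85],[0,0,0,0,0,0,85]]'
python3 - <<'E'
from h import *
st=read_state(); im=cam.get_image("wrist"); cv2.imwrite("pics/w3.png",im); print(st['eef_pos'],st['tool_rot'],st['qpos'])
import json; json.dump([list(st['eef_pos']),list(st['tool_rot'])],open("w3.json","w"))
c,r,a=rect(mask(im,(20,130,60),(90,255,255))); print("yel",a,r)
c,r,a=rect(mask(im,(40,130,40),(80,255,255))); print("green",a,r, plane("wrist",cv2.boxPoints(r),19,st))
E
```

```text
clock: 8.6
eef_pos: [419.4, 282.7, 200.0]
tool_rot: [-3.141, 0.002, 0.973]
force: [0.6, -0.2, 0.2]
width: 85.1
gripper_force: 0.0
clock: 9.4
eef_pos: [419.8, 282.8, 200.4]
tool_rot: [3.14, 0.001, 0.142]
force: [-0.2, 0.2, -0.5]
width: 85.1
gripper_force: 0.0
[419.81  282.785 200.433] [3.14  0.001 0.142] [-1.124  0.563  0.718  1.959 -0.506  0.808 -1.55 ]
yel 1460.5 ((260.5018310546875, 11.189303398132324), (15.475000381469727, 113.1500244140625), 89.4437484741211)Traceback (most recent call last):
  File "<stdin>", line 5, in <module>
  File "h.py", line 18, in rect
    c=max(cs,key=cv2.contourArea); return c[:,0].astype(float),cv2.minAreaRect(c),cv2.contourArea(c)
ValueError: max() iterable argument is empty
```

View pics/w3.png

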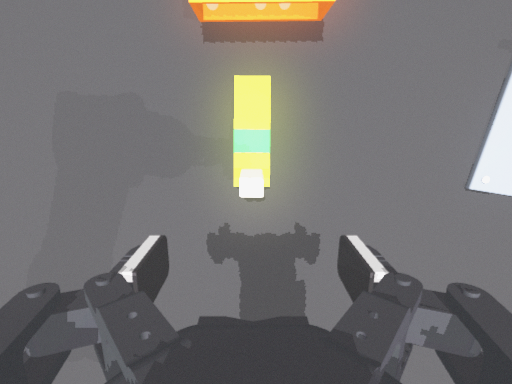

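Run:
```python
from h import *
import json
e,r=json.load(open("w3.json")); st=dict(eef_pos=np.array(e),tool_rot=r)
R=Ro.from_euler('xyz',r).as_matrix()
def tool(q,z): return (np.c_[q,np.full(len(q),z)]-e)@R
im=cv2.imread("pics/w3.png"); h=cv2.cvtColor(im,cv2.COLOR_BGR2HSV)
print(h[165:200:3,251]); print(h[187,232:272:3].tolist())
q=plane("wrist",[[251.5,178],[251.5,196]],75,st);print("post top",q,tool(q,75))
q=plane("wrist",[[234,77],[270.5,77]],5,st);print("toe",q,tool(q,5))
q=plane("wrist",[[234,187],[270,187]],29,st);print("heel",q,tool(q,29))
```

```text
[[ 30 102 247]
 [ 30  87 247]
 [ 26   7 245]
 [ 27   9 245]
 [ 23   4 247]
 [  0   0 247]
 [  0   0 247]
 [  0   0 247]
 [  0   0 247]
 [  0   0 247]
 [  0   0 247]
 [ 26  36 121]]
[[36, 18, 144], [34, 24, 146], [32, 36, 126], [0, 0, 247], [0, 0, 247], [0, 0, 247], [0, 0, 247], [0, 0, 247], [0, 0, 247], [0, 0, 247], [0, 0, 247], [34, 44, 128], [34, 43, 130], [32, 26, 146]]
post top [[425.741 284.3  ]
 [407.964 281.768]] [[  6.261  -0.822 125.424]
 [-11.695  -0.833 125.449]]
toe [[520.764 317.61 ]
 [526.506 277.68 ]] [[105.141 -20.432 195.26 ]
 [105.171  19.909 195.312]]
heel [[402.596 301.201]
 [408.391 260.794]] [[-14.193 -20.889 171.427]
 [-14.178  19.931 171.479]]
```

```bash
python3 nudge.py '[[-3.5,-0.6,0,0,0,0,85],[0,0,40,0,0,0,85],[0,0,40,0,0,0,85],[0,0,40,0,0,0,85],[0,0,30,0,0,0,85],[0,0,12,0,0,0,60],[0,0,0,0,0,0,40],[0,0,0,0,0,0,15],[0,0,0,0,0,0,0],[0,0,0,0,0,0,0],[0,0,0,0,0,0,0]]'
```

```text
clock: 10.55
eef_pos: [417.8, 283.8, 40.8]
tool_rot: [-3.14, -0.003, 0.139]
force: [-0.8, -0.4, 7.0]
width: 23.5
gripper_force: 59.3
```

```bash
python3 nudge.py '[[0,0,-20,0,0,0,0],[0,0,-30,0,0,0,0],[0,0,-20,0,0,0.08,0],[0,0,0,0,0,0.08,0],[0,0,0,0,0,0,0]]'
python3 nudge.py '[[3.4,20,0,0,0,0,0],[3.4,35,0,0,0,0,0],[3.4,35,0,0,0,0,0],[3.4,35,0,0,0,0,0],[3.4,35,0,0,0,0,0],[3.4,35,0,0,0,0,0],[3.4,35,0,0,0,0,0],[3.4,35,0,0,0,0,0],[3.4,35,0,0,0,0,0],[3.4,35,0,0,0,0,0],[0,19,0,0,0,0,0],[0,0,0,0,0,0,0]]'
python3 nudge.py '[[0,0,0,0,0,0,0],[0,0,0,0,0,0,0]]'
python3 - <<'E'
from h import *
import json
st=read_state(); im=cam.get_image("wrist"); cv2.imwrite("pics/w4.png",im); print(st['qpos'])
json.dump([list(st['eef_pos']),list(st['tool_rot'])],open("w4.json","w"))
E
```

```text
clock: 11.05
eef_pos: [416.9, 283.8, 110.3]
tool_rot: [-3.14, -0.001, -0.021]
force: [-0.1, -0.3, -1.3]
width: 23.5
gripper_force: 59.3
clock: 12.25
eef_pos: [443.2, -74.9, 109.5]
tool_rot: [3.14, -0.001, -0.025]
force: [-0.2, -0.3, -1.7]
width: 23.3
gripper_force: 59.4
clock: 12.45
eef_pos: [443.0, -69.9, 109.1]
tool_rot: [-3.14, 0.001, -0.019]
force: [1.0, 0.6, -1.9]
width: 23.5
gripper_force: 59.4
[-0.249  0.618  0.506  2.184 -0.643  0.489 -0.829]
```

View pics/w4.png

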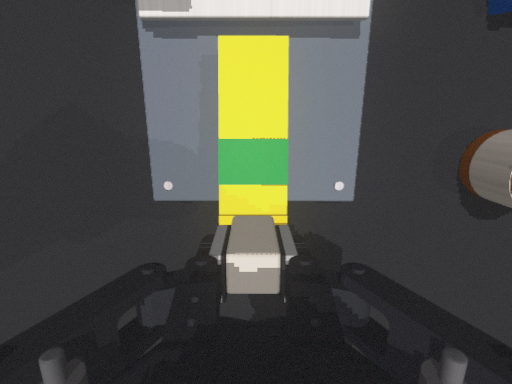

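The held wedge is straight and centred: wedge columns 219–288, apron 153–354, platform edge 138–370, all centred near 253.5.

Run:
```python
from h import *
import json
e,r=json.load(open("w4.json")); st=dict(eef_pos=np.array(e),tool_rot=r)
R=Ro.from_euler('xyz',r).as_matrix(); print(e,r)
def f(px,z): q=plane("wrist",px,z,st); print(q.tolist(),((np.c_[q,np.full(len(q),z)]-e)@R)[:,:2].tolist())
im=cv2.imread("pics/w4.png"); print(cv2.cvtColor(im,cv2.COLOR_BGR2GRAY)[5:45:1,180].tolist())
f([[138,13],[370,12.5]],30); f([[153,201],[354,201]],8)
for z in(68,72): f([[219,36.5],[288.5,36.5]],z+5)
```

```text
[443.0396145608452, -69.94492029486342, 109.0804717448168] [-3.1403794323539076, 0.0009688854656837442, -0.01853872171506188]
[158, 157, 157, 157, 160, 158, 183, 229, 230, 228, 219, 182, 138, 94, 100, 93, 84, 85, 85, 82, 81, 82, 88, 86, 85, 89, 90, 88, 88, 91, 89, 90, 88, 99, 124, 126, 127, 128, 124, 127]
[[576.5481425550564, 5.89416504734551], [573.9346823221654, -153.234551498317]] [[132.15626501348385, -78.20514463406288], [132.49312772740547, 80.94455759574416]]
[[435.1808536057635, 18.613384543270243], [432.0467440631788, -160.4446373147946]] [[-9.401134414103858, -88.2746950821455], [-9.215388789660137, 90.81052499025569]]
[[550.6001533120295, -53.472416063925436], [549.8861737269336, -92.61441899338986]] [[107.27160167725378, -18.41993322209836], [107.28334590995547, 20.72855034137542]]
[[549.6336171575292, -53.88889375309024], [548.9357013489529, -92.15024350883158]] [[106.30907704003027, -17.990461855098165], [106.32055704006557, 20.2772227273233]]
```

```bash
python3 nudge.py '[[0,0,20,0,0,0,0],[0,0,20,0,0,0,0],[0,0,12,0,0,0,0],[0,0,5,0,0,0,0],[0,0,0,0,0,0,0],[0,0,0,0,0,0,0]]'
python3 nudge.py '[[0,0,1.5,0,0,0,0],[0,0,1.5,0,0,0,0],[0,0,0,0,0,0,0],[0,0,0,0,0,0,0]]'
```

```text
clock: 13.1
eef_pos: [443.6, -71.2, 52.6]
tool_rot: [3.142, -0.0, -0.02]
force: [0.8, -0.1, -1.5]
width: 23.3
gripper_force: 59.4
clock: 13.5
eef_pos: [443.4, -71.5, 49.4]
tool_rot: [-3.142, -0.0, -0.021]
force: [-0.8, -0.0, -0.6]
width: 23.4
gripper_force: 59.4
```

```bash
python3 nudge.py '[[0,0,0.8,0,0,0,0],[0,0,0,0,0,0,0],[0,0,0,0,0,0,0]]'
python3 nudge.py '[[0,0,0.8,0,0,0,0],[0,0,0,0,0,0,0],[0,0,0,0,0,0,0]]'
```

```text
clock: 13.8
eef_pos: [443.4, -71.5, 48.9]
tool_rot: [-3.141, -0.0, -0.021]
force: [-2.4, 0.3, 6.3]
width: 23.5
gripper_force: 60.1
clock: 14.1
eef_pos: [443.4, -71.5, 48.8]
tool_rot: [-3.141, -0.001, -0.022]
force: [-3.0, 0.8, 17.1]
width: 23.5
gripper_force: 61.8
```

```bash
python3 nudge.py '[[0,0,-0.7,0,0,0,0],[8,0,0,0,0,0,0],[12,0,0,0,0,0,0],[12,0,0,0,0,0,0],[12,0,0,0,0,0,0],[12,0,0,0,0,0,0],[6,0,0,0,0,0,0],[0,0,0,0,0,0,0],[0,0,0,0,0,0,0]]'
python3 - <<'E'
from h import *
st=read_state(); im=cam.get_image("wrist"); cv2.imwrite("pics/w5.png",im)
e=st['eef_pos'];R=Ro.from_euler('xyz',st['tool_rot']).as_matrix()
g=cv2.inRange(cv2.cvtColor(im,cv2.COLOR_BGR2HSV),(45,100,30),(85,255,255)); p=np.argwhere(g[:,253])[:,0]; print("green rows",p.min(),p.max())
print(cv2.cvtColor(im,cv2.COLOR_BGR2HSV)[:p.min()+3:2,253].tolist())
E
```

```text
clock: 15.0
eef_pos: [504.1, -72.8, 48.8]
tool_rot: [-3.141, 0.002, -0.022]
force: [-4.8, 0.6, 10.5]
width: 23.2
gripper_force: 61.1
green rows 139 183
[[12, 6, 231], [10, 7, 229], [18, 6, 230], [18, 6, 229], [18, 6, 228], [20, 7, 230], [20, 7, 230], [15, 7, 230], [15, 7, 231], [24, 6, 230], [15, 7, 230], [18, 6, 230], [20, 7, 230], [20, 7, 231], [20, 7, 230], [20, 7, 231], [15, 7, 232], [12, 6, 231], [18, 6, 231], [18, 6, 231], [12, 6, 230], [20, 7, 230], [15, 7, 231], [20, 7, 231], [15, 7, 232], [18, 6, 231], [12, 5, 232], [12, 6, 231], [20, 7, 230], [20, 7, 231], [10, 7, 233], [15, 7, 232], [18, 6, 231], [17, 8, 232], [17, 8, 232], [15, 7, 232], [15, 7, 232], [20, 7, 231], [24, 6, 231], [17, 8, 232], [26, 8, 232], [20, 7, 232], [17, 8, 231], [20, 7, 231], [21, 8, 232], [24, 5, 232], [25, 7, 231], [21, 8, 233], [21, 8, 232], [15, 7, 233], [17, 8, 233], [21, 8, 233], [15, 7, 228], [21, 28, 175], [24, 175, 194], [24, 170, 196], [30, 173, 238], [30, 174, 238], [30, 170, 238], [30, 170, 239], [30, 173, 238], [30, 175, 238], [30, 176, 238], [30, 177, 238], [30, 173, 238], [30, 174, 238], [30, 173, 239], [30, 176, 238], [30, 175, 238], [36, 155, 222], [64, 134, 181]]
```

View pics/w5.png

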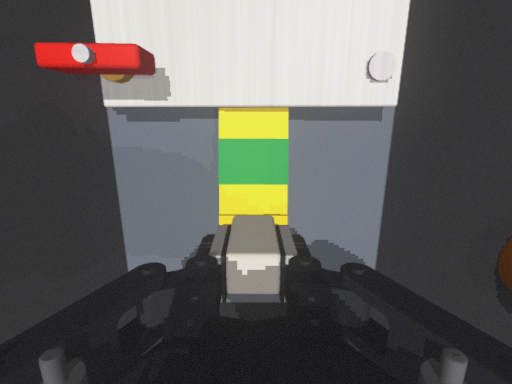

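Run:
```python
from h import *
st=read_state(); e=st['eef_pos'];R=Ro.from_euler('xyz',st['tool_rot']).as_matrix()
def f(px,z): q=plane("wrist",px,z,st); return ((np.c_[q,np.full(len(q),z)]-e)@R)[:,:2]
print("edge22/30",f([[103,107],[397,107]],22),f([[102,105],[397,105]],30)); print("green",f([[253,138.5]],24.4),f([[253,184]],29.6))
```

```text
edge22/30 [[ 68.924 -84.289]
 [ 69.024  82.344]] [[ 69.746 -80.65 ]
 [ 69.841  78.326]]
green [[51.563  0.778]] [[25.917  0.796]]
```

The platform's edge (row 106) crosses the yellow slope 18 mm ahead of the green band, so the toe is about 39 mm in. It needs about 31 mm more.

```bash
python3 nudge.py '[[3,0,0,0,0,0,0],[4,0,0,0,0,0,0],[4,0,0,0,0,0,0],[4,0,0,0,0,0,0],[4,0,0,0,0,0,0],[4,0,0,0,0,0,0],[4,0,0,0,0,0,0],[2,0,0,0,0,0,0],[0,0,0,0,0,0,0],[0,0,0,0,0,0,0],[0,0,0,0,0,0,0]]'
python3 - <<'E'
from h import *
st=read_state(); im=cam.get_image("wrist"); cv2.imwrite("pics/w6.png",im)
cv2.imwrite("pics/s6.png",cv2.resize(cam.get_image("scene")[150:300,120:320],None,fx=3,fy=3))
print(cv2.cvtColor(im,cv2.COLOR_BGR2HSV)[120:200:2,253].tolist())
E
```

```text
clock: 16.15
eef_pos: [527.7, -73.3, 48.7]
tool_rot: [-3.139, 0.011, -0.023]
force: [-15.6, 1.0, 21.5]
width: 23.1
gripper_force: 62.5
[[24, 6, 229], [23, 4, 230], [24, 6, 230], [24, 6, 229], [18, 6, 231], [18, 6, 230], [20, 7, 230], [24, 6, 230], [18, 6, 230], [24, 6, 230], [30, 6, 230], [21, 8, 231], [24, 6, 230], [20, 7, 230], [17, 8, 229], [38, 12, 173], [64, 111, 124], [66, 120, 144], [67, 136, 182], [66, 134, 184], [66, 133, 184], [66, 139, 183], [66, 137, 182], [67, 137, 184], [66, 135, 182], [66, 139, 181], [66, 139, 180], [65, 134, 181], [65, 137, 181], [66, 140, 182], [66, 138, 179], [66, 135, 181], [35, 156, 200], [30, 179, 237], [30, 179, 236], [30, 182, 236], [30, 180, 237], [30, 178, 237], [30, 180, 237], [30, 179, 237]]
```

View pics/w6.png

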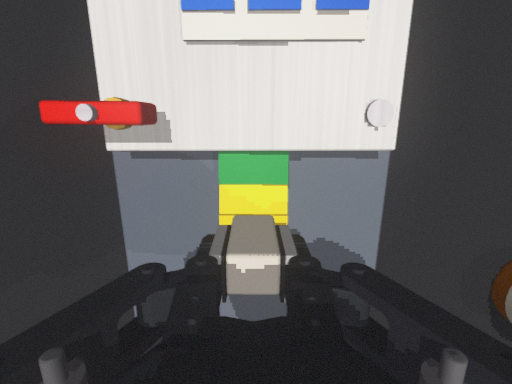

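The edge (row 150) now stands over the green band, whose front is hidden. The toe is about 62 mm in, a lift of about 3.5 mm, so a little more is needed.

```bash
python3 nudge.py '[[0,0,-0.4,0,0,0,0],[3,0,0,0,0,0,0],[3,0,0,0,0,0,0],[1,0,0,0,0,0,0],[0,0,0,0,0,0,0],[0,0,0,0,0,0,0],[0,0,0,0,0,0,0],[0,0,0,0,0,0,0]]'
python3 - <<'E'
from h import *
st=read_state(); im=cam.get_image("wrist"); s=cam.get_image("scene"); st2=read_state(); print(st['qd'].round(4),st2['eef_pos'])
g=cv2.cvtColor(im,cv2.COLOR_BGR2HSV)[:,253]; k=np.where((g[:,1]>100)&(g[:,0]>50))[0]; print("green",k.min(),k.max())
R=Ro.from_euler('xyz',st['tool_rot']).as_matrix(); e=st['eef_pos']
def f(px,z): q=plane("wrist",px,z,st); return ((np.c_[q,np.full(len(q),z)]-e)@R)[0,:2]
print(f([[253,k.min()-1]],27),f([[253,184]],29.6))
cv2.imwrite("pics/s7.png",cv2.resize(s[150:300,130:330],None,fx=4,fy=4,interpolation=cv2.INTER_CUBIC))
E
```

```text
clock: 17.05
eef_pos: [535.9, -73.5, 48.8]
tool_rot: [-3.139, 0.009, -0.022]
force: [-12.1, 0.1, 14.6]
width: 23.2
gripper_force: 61.8
[-0.001  0.001  0.    -0.001 -0.001  0.     0.001] [535.873 -73.458  48.771]
green 0 183
[120.48    0.723] [25.974  0.799]
```

View pics/s7.png

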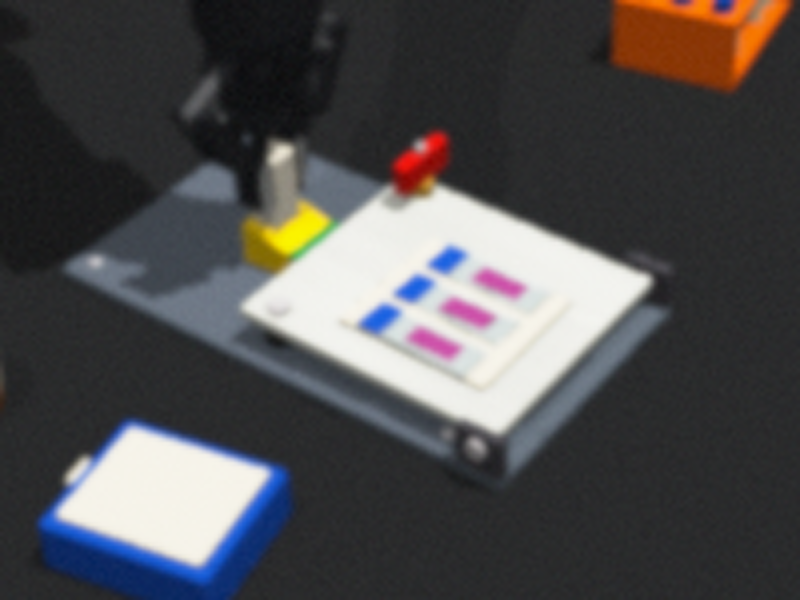

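The scene view shows the wedge flat on the apron, with the platform's raised front edge over its green band. The toe is about 71 mm in, a lift of about 5 mm. The arm is still, and the objects around it are untouched.

```bash
python3 -c "
from cell import ctrl, cam, read_state
print(ctrl.finish_job())"
```

```text
the job is handed in; nothing more can be done
None
```

I handed the job in at about 17 s (limit 54 s), and the interface gave no verdict: the wing nut was slackened to about 1.5 rad with the platform down, and the held wedge sits about 71 mm under the front edge, lifting it about 5 mm by my estimate from the images.

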